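# Pack up the toy garage and shut its tilt-up roof

## Task

Pack up the toy garage: lay the wooden petrol pump that stands upright in the narrow bay down flat in that same bay, and set the car gently, on its wheels and let go only when it is down, in the empty wide bay; either may come first, with the roof left open. When nothing stands above the garage walls, swing the roof down until it is fully shut, and leave the other toys on the table where they are.

Things in the scene. Friction and masses are not known exactly. Their poses are not given: they have to be found in the camera images.
- garage: Grey plastic toy garage, an open-topped box fixed to the table. Outer 164 (its x) x 178 (y) x 66 mm high; walls and floor 6 mm thick, 60 mm deep inside. Origin: centre of its underside, on the table; z up; its front (two moulded doors that do not open) faces -x, roughly the robot. A divider along x, 6 mm thick, its top 36 mm above the table, parts a narrow and a wide bay.
- pump_bay (a point): Centre of the narrow bay's floor, 6 mm above the table; axes as the garage's. The bay is 60 mm wide (garage y -83 to -23 mm) and 152 mm long (x).
- car_bay (a point): Centre of the wide bay's floor, 6 mm above the table; axes as the garage's. The bay is 100 mm wide (garage y -17 to +83 mm) and 152 mm long (x), beside the roof's hinge.
- roof_hinge (a point): Middle of the roof's hinge line, which runs along the garage's x on top of its +y wall, at garage y = +89 mm, z = 66 mm.
- roof_edge (a point): Middle of the roof's free edge, 182 mm from the hinge, half-way through its thickness. The roof is a flat grey plate, 168 mm (along the hinge) x 182 x 8 mm, no handle. Shut, its underside lies on the rim (66 mm) and its top at 74 mm above the table. At the start it stands open above the +y wall.
- roof (a joint): Roof angle in rad: 0 shut, 1.57 upright, stop at 2.0 (leaning out to the garage's +y). Starts between 1.6 and 1.8. The hinge is stiff (about 0.25 N m of friction): the roof stays where it is left and must be pushed all the way shut, with about 2 to 3 N near the free edge. No latch.
- pump_center (a point): Centre of the wooden petrol pump: a pillar 36 (its x) x 46 (y) x 100 mm tall (z), about 110 g; axes the pump's own. It stands loose in the narrow bay close to the front (-x) wall, turned as the garage within 0.08 rad, its top 106 mm above the table, 40 mm over the rim. Pushed at the head towards the garage's +x it falls flat into the bay, which has room for it.
- car_center (a point): Centre of the die-cast car, 120 long (its x) x 46 wide over the wheels (its y; body 42, cabin 36) x 46 mm high, about 220 g, standing on its wheels on the table at one side of the garage. Origin half-way up (23 mm above its wheels' underside); z up; the wheels do not turn.
- tractor_center (a point): Bystander: plastic tractor 100 x 78 x 80 mm, on the other side of the garage from the car. Origin half-way up.
- cone_center (a point): Bystander: plastic traffic cone, base 62 x 62 mm, 95 mm high, behind the garage as seen from the robot. Origin half-way up.
- wagon_center (a point): Bystander: wooden toy tank wagon 90 x 56 x 60 mm, far left. Origin half-way up.
- block_center (a point): Bystander: plain wooden block 70 x 35 x 35 mm, far right. Origin at its centre.
Not all that is in view belongs to the job. Leave any red look-alike of the part that bears pump_center alone.

How it is judged:
By the outcome, as a careful person would: the job done as asked, in the order asked, and still so for the second after the job is handed in, with the robot touching nothing.
It also fails if it takes over 62 s, if anything falls off the work surface, if the arm or the gripper's body presses on something with over 40 N, if the wrist force passes 120 N, or if a joint passes its speed limit or range.

## Robot

A 7-joint arm with a two-finger parallel gripper is mounted at the origin on the work surface. World frame = base frame: x ahead of the robot, y to its left, z up, the work surface at z = 0. Lengths are in m, angles in rad, forces in N, time in s.
With the tool pointing down it reaches from about 0.425 to 0.8 m from the base axis. Payload 8.3 kg.
Tool frame: the origin (TCP) lies midway between the tips of the shut fingers; the grasp point (between the pads) lies 19 mm behind it (ctrl.hold_point_z is the distance from the TCP to the grasp point, in m); y points along the fingers, x is the direction in which the jaws open and shut, and the axes are right-handed (so a half turn about y gives the same grasp; the last joint's range is limited). The gripper opens to 85 mm and grips with 20 to 120 N. Pads are 22 mm wide; open, the fingers measure 114 mm over their backs; the gripper's body (76 mm by 85 mm) begins 54 mm behind the grasp point. The pads swing forward as they close: fully open they stand 13 mm farther back than shut.
Start: joints at [-1.339, 0.383, 0.016, 1.37, -0.006, 1.388, -0.046], TCP at [0.182, 0.598, 0.231] pointing down, gripper open.
Joint ranges: [-2.95, 2.95], [-0.25, 2.06], [-1.52, 1.56], [0.18, 2.33], [-1.44, 4.58], [0.02, 2.06], [-3.01, 3.01]. Speed limits (rad/s): [2.39, 2.39, 3.01, 3.01, 3.14, 3.14, 3.14].

## Interface

Orientations are given as a unit quaternion [w, x, y, z].
In Python, from rig import ctrl gives the robot as it stands.
- The arm moves only by the tool apply_moves, never from a script. Its argument "series" is text: rows parted by semicolons, each of 5 numbers parted by spaces: the shift along the tool's x, y, z in m, then the turn about the tool's y in degrees, then the closure in counts, from 0 (fully open) to 255 (shut). In form: tx ty tz turn gripper; .... A call has 1 to 12 rows; each row is the pose to reach, as a shift and turn from the pose measured when the call began, along the tool's axes at that moment; what a row does not reach only later rows make up. A row lasts 1/10 s, in which the tool goes at most 50 mm and 8.59 degrees, less where a joint would pass 70% of its speed; a pose out of reach is approached as far as the arm can. A call with a gripper value outside its range is refused whole. The fingers move at their own pace and stop on an object; the grip force is fixed at half the most. Time passes only in rows, so rows that repeat a pose let the fingers close. It gives the time, the measured TCP pose, the force and the opening at its end, in the units of the state.
- ctrl.get_state(): the state, without advancing time (a new reading comes with each control period).
- ctrl.grab_frame(name): name is "side" or "top" or "wrist"; returns (picture, depth): 480x640x3 uint8, red, green, blue; 480x640 float32, m along the optical axis (not along the pixel's ray), 0 where there is no reading.
- ctrl.camera_model(name): a dict with "fx", "fy", "cx", "cy" (pixels), "R" (3x3) and "t" (3): a world point X has camera coordinates R X + t. Camera axes: x right, y down, z forward; pixel columns grow to the right and rows downward; lengths in m; the calibration is good to about 2 mm. A picture is of the moment at which its call begins: read the wrist's pose just before it. camera_model takes no time and is no camera call; for the wrist camera it gives the pose at the moment of the call.
- ctrl.sign_off(): hands the job in, once; it reports no verdict.
The state is a dict: "clock": time; "qpos": joint angles; "qvel": joint speeds; "joint_torque": joint torques, N m; "eef_pos": TCP position; "eef_rot": TCP orientation; "contact_force": force on the tool from outside, world axes, zero at the start; "torque": the same for the moment, N m; "opening": finger opening in m.
Only numpy, scipy, OpenCV 4.12 (cv2) and the standard library are available. Lean on these libraries where they do the work, as an engineer would, in place of code of your own. Each camera call takes 0.05 s, during which the arm holds its last target.

## Working session

There is one attempt and no reset: what is moved stays moved. The work goes in short steps, Python scripts to look and compute and a tool call to move; the robot and the scene stay as the last step left them, time stands still between calls to the robot, and variables do not carry over. Pictures are saved under pics/ and viewed, and the job is handed in when it is done.

Besides the shell and the picture viewer there is one more tool, called after "Emit:" as name(argument=value, ...) on one line, values as JSON. apply_moves: Moves the arm, as the interface text tells. Its arguments: {"type":"object","properties":{"series":{"type":"string"}},"required":["series"]}

```bash
mkdir -p pics; ls
python3 - <<'E'
from rig import ctrl
import cv2,numpy as np
for n in ["side","top"]:
    p,d=ctrl.grab_frame(n); cv2.imwrite(f"pics/{n}0.png",p[:,:,::-1]); np.save(f"{n}0.npy",d)
    m=ctrl.camera_model(n); print(n,{k:np.round(v,3).tolist() for k,v in m.items()})
s=ctrl.get_state(); print({k:np.round(v,3).tolist() for k,v in s.items()}, ctrl.hold_point_z)
E
```

```text
pics
side {'fx': 470.136, 'fy': 470.136, 'cx': 316.771, 'cy': 241.464, 'R': [[0.928, -0.372, -0.005], [-0.202, -0.494, -0.846], [0.312, 0.786, -0.533]], 't': [-0.536, 0.189, 0.798]}
top {'fx': 559.04, 'fy': 559.04, 'cx': 317.798, 'cy': 243.123, 'R': [[-0.029, -0.999, -0.014], [-0.995, 0.03, -0.098], [0.098, 0.011, -0.995]], 't': [-0.0, 0.578, 1.199]}
{'clock': 0.1, 'qpos': [-1.339, 0.384, 0.016, 1.371, -0.006, 1.388, -0.046], 'qvel': [0.001, -0.001, 0.0, -0.001, 0.0, 0.001, 0.001], 'joint_torque': [0.003, -62.914, 0.847, -37.276, 0.017, 0.01, -0.0], 'eef_pos': [0.181, 0.598, 0.23], 'eef_rot': [-0.568, 0.568, 0.421, -0.422], 'contact_force': [0.651, 0.093, -0.083], 'torque': [0.019, -0.021, -0.004], 'opening': 0.086} 0.0187
```

View pics/side0.png

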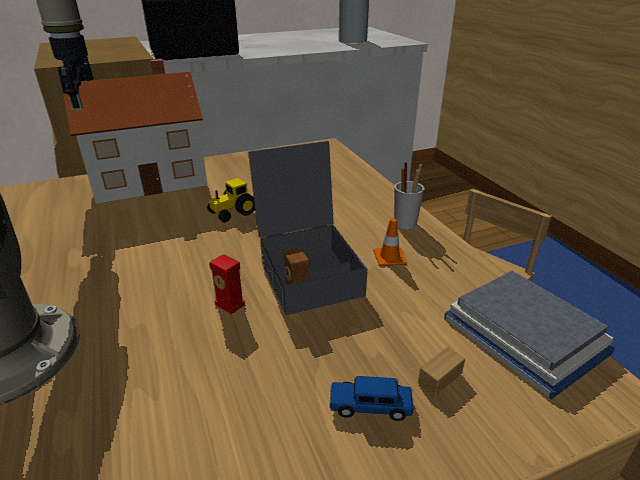

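View pics/top0.png

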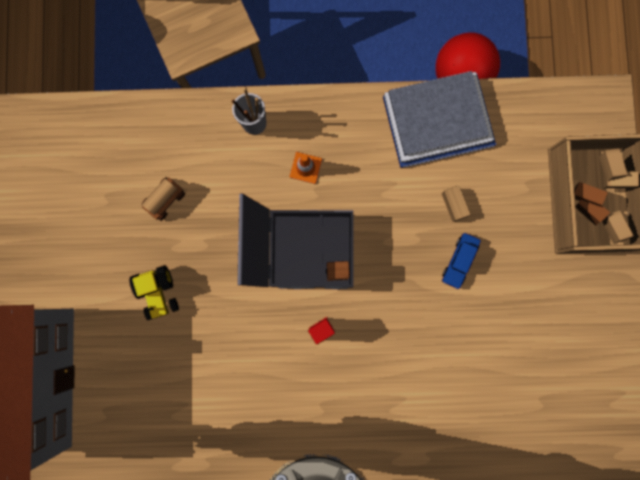

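The pump could be confused with the red pillar at top (321,331) / side (228,285), the brown pump in the garage at top (341,270) / side (296,266), or the wagon at top (162,198). By the description I choose the brown one in the narrow bay. The blue car is at top (461,260) and has no rival. Next I check both in a close crop.

```bash
cat > h.py <<'E'
from rig import ctrl
import cv2,numpy as np
from scipy.spatial.transform import Rotation as R
def world(n,u,v,d,m=None):
    m=m or ctrl.camera_model(n); d=np.asarray(d,float)
    c=np.stack([(np.asarray(u)-m['cx'])*d/m['fx'],(np.asarray(v)-m['cy'])*d/m['fy'],d],-1)
    return (c-np.array(m['t']))@np.array(m['R'])
def proj(n,X,m=None):
    m=m or ctrl.camera_model(n); c=np.array(m['R'])@np.array(X)+np.array(m['t'])
    return np.array([m['fx']*c[0]/c[2]+m['cx'],m['fy']*c[1]/c[2]+m['cy']])
def onz(n,u,v,z,m=None):
    m=m or ctrl.camera_model(n); r=np.array([(u-m['cx'])/m['fx'],(v-m['cy'])/m['fy'],1])@np.array(m['R'])
    o=-np.array(m['R']).T@np.array(m['t']); return o+r*(z-o[2])/r[2]
def pts(n,d):
    v,u=np.mgrid[0:480,0:640]; return world(n,u,v,d)
def rot(s): q=s['eef_rot']; return R.from_quat([q[1],q[2],q[3],q[0]])
E
python3 - <<'E'
from h import *
im=cv2.imread("pics/top0.png")
a=cv2.resize(im[180:350,230:400],(595,595),interpolation=cv2.INTER_CUBIC)
cv2.imwrite("pics/c1.png",a)
im=cv2.imread("pics/side0.png")
a=cv2.resize(im[130:320,200:400],(800,760),interpolation=cv2.INTER_CUBIC)[:600]
cv2.imwrite("pics/c2.png",im[0:1] if 0 else cv2.resize(im[130:320,200:400],(630,598),interpolation=cv2.INTER_CUBIC))
P=pts("top",np.load("top0.npy"));
D=np.load("top0.npy"); print("nodepth",(D==0).mean())
def box(mask,name):
    Q=P[mask]; print(name,len(Q),Q.mean(0).round(4),Q.min(0).round(4),Q.max(0).round(4))
    r=cv2.minAreaRect((Q[:,:2]*1000).astype(np.float32)); print('  rect',np.round(r[0],1),np.round(r[1],1),round(r[2],2))
    print('  corners',cv2.boxPoints(r).round(1).tolist())
im=cv2.imread("pics/top0.png").astype(int);B,G,Rr=im[...,0],im[...,1],im[...,2]
X,Y,Z=P[...,0],P[...,1],P[...,2]
v,u=np.mgrid[0:480,0:640]
reg=lambda u0,u1,v0,v1:(u>u0)&(u<u1)&(v>v0)&(v<v1)
box(reg(435,490,225,295)&(Z>.012),"car")
box(reg(435,490,225,295)&(Z>.04),"cabin")
box(reg(320,360,250,290)&(Z>.09),"pump top")
g=reg(265,360,200,295)&(Z>.058)&(Z<.075); box(g,"rim")
box(reg(225,275,185,295)&(Z>.10),"roof")
box(reg(440,475,180,225)&(Z>.012),"block")
E
```

```text
nodepth 0.003919270833333334
car 1170 [ 0.5277 -0.3215  0.0527] [ 0.4572 -0.3715  0.0133] [ 0.5899 -0.0306  1.2496]
  rect [ 481. -216.] [103.1 359.3] 23.33
  corners [[362.5, -71.4000015258789], [504.79998779296875, -401.29998779296875], [599.5, -360.5], [457.20001220703125, -30.600000381469727]]
cabin 525 [ 0.5323 -0.3217  0.0853] [ 0.4572 -0.3597  0.04  ] [ 0.5691 -0.0306  1.2496]
  rect [ 486.8 -202. ] [ 63.8 342.1] 20.36
  corners [[397.29998779296875, -52.79999923706055], [516.2999877929688, -373.5], [576.2000122070312, -351.29998779296875], [457.20001220703125, -30.600000381469727]]
pump top 400 [ 0.5121 -0.0559  0.1242] [ 0.4572 -0.079   0.0932] [ 0.5313 -0.0306  1.2496]
  rect [494.1 -55. ] [45.4 76. ] 87.31
  corners [[455.1000061035156, -75.9000015258789], [530.9000244140625, -79.5], [533.0999755859375, -34.099998474121094], [457.20001220703125, -30.600000381469727]]
rim 1069 [0.5668 0.005  0.0672] [ 0.477  -0.0929  0.058 ] [0.6496 0.0916 0.075 ]
  rect [562.9  -0.8] [180.  166.6] 87.74
  corners [[476.1000061035156, -87.5], [642.5999755859375, -94.0], [649.7000122070312, 85.80000305175781], [483.20001220703125, 92.4000015258789]]
roof 2369 [0.5652 0.1069 0.1978] [ 0.4572 -0.0306  0.1001] [0.6507 0.1278 1.2496]
  rect [528.6  84.7] [244.  118.5] 32.32
  corners [[393.79998779296875, 69.5999984741211], [457.20001220703125, -30.600000381469727], [663.2999877929688, 99.9000015258789], [600.0, 200.0]]
block 599 [ 0.6526 -0.3179  0.0504] [ 0.4572 -0.3503  0.0121] [ 0.6938 -0.0306  1.2496]
  rect [ 578.4 -178.5] [ 73.4 375.3] 28.27
  corners [[457.20001220703125, -30.600000381469727], [634.9000244140625, -361.20001220703125], [699.5999755859375, -326.3999938964844], [521.9000244140625, 4.199999809265137]]
```

View pics/c1.png

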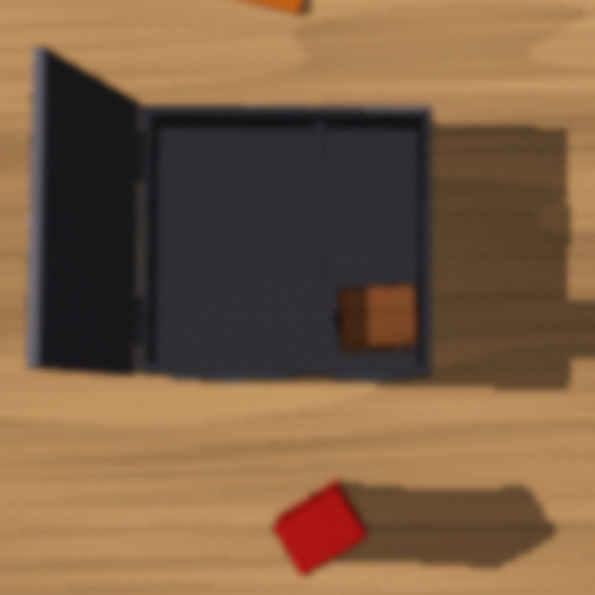

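View pics/c2.png

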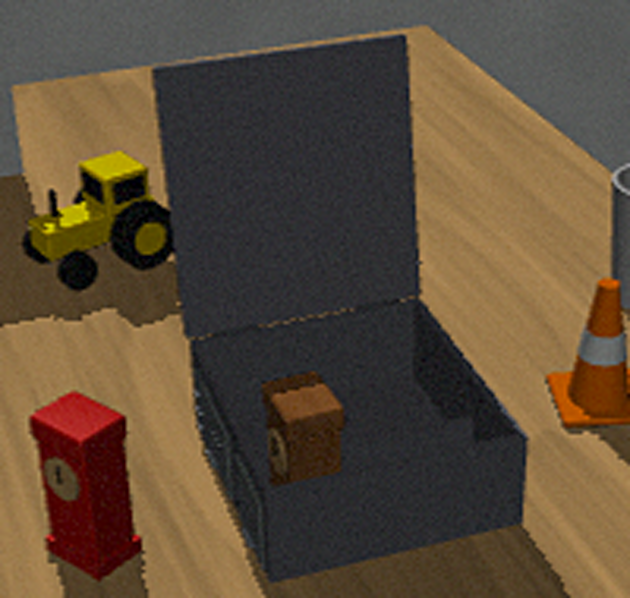

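The crops confirm it: the brown pump in the narrow bay is at top-crop (390,318), the red one stands free outside the garage, and the wide bay is empty. Refining the numbers.

Run:
```python
from h import *
im=cv2.imread("pics/top0.png")
cv2.imwrite("pics/c3.png",cv2.resize(im[170:310,420:510],(385,600),interpolation=cv2.INTER_CUBIC))
v,u=np.mgrid[0:480,0:640]
reg=lambda u0,u1,v0,v1:(u>u0)&(u<u1)&(v>v0)&(v<v1)
def box(P,mask,name):
    Q=P[mask]; r=cv2.minAreaRect((Q[:,:2]*1000).astype(np.float32)); print(name,len(Q),np.median(Q,0).round(4),Q[:,2].min().round(4),Q[:,2].max().round(4),'rect',np.round(r[0],1),np.round(r[1],1),round(r[2],2))
for n,rg in [("top",dict(car=(435,490,225,295),pump=(320,360,250,290),rim=(265,360,200,295),roof=(225,275,185,295),red=(300,340,310,350))),("side",dict(car=(325,420,370,425),pump=(275,315,240,285),roof=(245,335,140,240),red=(205,250,250,320)))]:
    D=np.load(n+"0.npy");P=pts(n,D);Z=P[...,2];ok=D>0
    for k,r in rg.items():
        lo,hi={'car':(.012,.06),'pump':(.085,.12),'rim':(.06,.073),'roof':(.10,.3),'red':(.08,.2)}[k]
        m=reg(*r)&ok&(Z>lo)&(Z<hi); box(P,m,n+' '+k)
        if k=='car': box(P,m&(Z>.04),n+' cabin'); 
        if k=='roof':
            Q=P[m]; Q=Q[np.abs(Q[:,1]-.11)<.04]; c=Q.mean(0); nn=np.linalg.svd(Q-c,full_matrices=False)[2][2]; print('plane',c,nn,Q.min(0),Q.max(0))
s=ctrl.get_state(); print(rot(s).as_matrix().round(3))
```

```text
top car 1153 [ 0.5277 -0.3251  0.0303] 0.0133 0.0546 rect [ 529.8 -329.2] [ 47.4 122.2] 62.96
top cabin 508 [ 0.5345 -0.3316  0.0465] 0.04 0.0546 rect [ 535.  -332.3] [38.5 64.2] 62.72
top pump 395 [ 0.5132 -0.056   0.1071] 0.0885 0.114 rect [513.  -56.5] [35.7 45.8] 1.86
top rim 1020 [0.5695 0.0095 0.0672] 0.06 0.073 rect [563.1  -1.2] [179.2 166.2] 87.74
top roof 2348 [0.5659 0.1084 0.1936] 0.1001 0.2506 rect [567.  108.2] [ 34.2 167.2] 87.54
plane [0.56612268 0.10812828 0.18843079] [-0.03638434 -0.98168437  0.18700794] [0.48307382 0.08893169 0.10012731] [0.65069159 0.12776309 0.2506264 ]
top red 403 [ 0.3892 -0.0192  0.1013] 0.086 0.1078 rect [389.2 -18.9] [36.  45.8] 29.75
side car 2686 [ 0.526  -0.3407  0.0264] 0.012 0.0485 rect [ 540.  -335.5] [ 65.5 146.8] 75.86
side cabin 928 [ 0.5333 -0.3378  0.0453] 0.04 0.0485 rect [ 534.5 -336.3] [37.7 63.1] 63.48
side pump 466 [ 0.5093 -0.0709  0.1046] 0.0851 0.1085 rect [511.7 -60.3] [36.2 47.1] 1.21
side roof 5586 [0.5621 0.1042 0.1764] 0.1 0.2457 rect [565.7 105.1] [ 36.1 169. ] 87.55
plane [0.56300252 0.10417135 0.17537234] [-0.03435495 -0.98403575  0.17462352] [0.48128    0.08541942 0.10002361] [0.6506478  0.12619337 0.24569845]
side red 508 [ 0.3864 -0.0312  0.0986] 0.08 0.103 rect [388.2 -22.7] [37.7 48.2] 30.44
[[ 0.29  -0.001 -0.957]
 [ 0.957 -0.002  0.29 ]
 [-0.002 -1.     0.   ]]
```

View pics/c3.png

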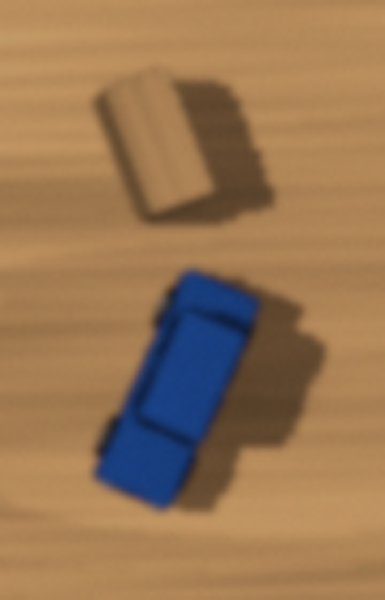

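Emit:
apply_moves(series="-0.261 -0.07 -0.339 -15 255;-0.261 -0.07 -0.339 -15 255;-0.261 -0.07 -0.339 -15 255;-0.261 -0.07 -0.339 -15 255;-0.261 -0.07 -0.339 -15 255;-0.261 -0.07 -0.339 -15 255;-0.261 -0.07 -0.339 -15 255;-0.261 -0.07 -0.339 -15 255;-0.261 -0.07 -0.339 -15 255;-0.553 -0.06 -0.438 -15 255;-0.553 -0.06 -0.438 -15 255;-0.553 -0.06 -0.438 -15 255")

```text
clock: 1.3
eef_pos: [0.4345, 0.0976, 0.2958]
eef_rot: [-0.508, 0.508, 0.491, -0.492]
contact_force: [1.3, -0.6, 0.8]
opening: 0.0002
```

Emit:
apply_moves(series="-0.156 0 -0.016 0 255;-0.156 0 -0.016 0 255;-0.156 0 -0.016 0 255;-0.156 0 -0.016 0 255;-0.156 0.205 -0.016 0 255;-0.156 0.205 -0.016 0 255;-0.156 0.205 -0.016 0 255;-0.156 0.205 -0.016 0 255;-0.156 0.205 -0.016 0 255;-0.156 0.205 -0.016 0 255")

```text
clock: 2.3
eef_pos: [0.4444, -0.0592, 0.091]
eef_rot: [0.508, -0.508, -0.49, 0.493]
contact_force: [0.9, 0.1, 1.3]
opening: -0.0001
```

Run:
```python
from h import *
s=ctrl.get_state(); print(s['eef_pos'],rot(s).as_matrix().round(3))
p,d=ctrl.grab_frame("side"); cv2.imwrite("pics/s1.png",cv2.resize(p[130:320,180:400,::-1],(695,600),interpolation=cv2.INTER_CUBIC))
```

```text
[ 0.44442347 -0.05917724  0.09096771] [[ 0.033 -0.004 -0.999]
 [ 0.999 -0.003  0.033]
 [-0.003 -1.     0.004]]
```

View pics/s1.png

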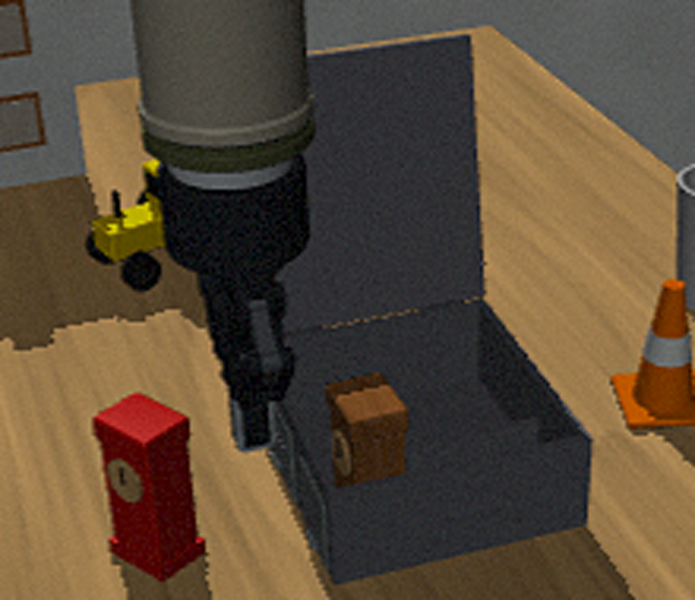

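Emit:
apply_moves(series="0 0 -0.025 0 255;0 0 -0.034 0 255;0 0 -0.04 0 255;0 0 -0.046 0 255;0 0 -0.052 0 255;0 0 -0.058 0 255;0 0 -0.064 0 255;0 0 -0.07 0 255;0 0 -0.076 0 255;0 0 -0.082 0 255;0 0 -0.086 0 255;0 0 -0.086 0 255")

```text
clock: 3.55
eef_pos: [0.5324, -0.0621, 0.0925]
eef_rot: [-0.508, 0.509, 0.491, -0.492]
contact_force: [1.0, -0.4, 0.5]
opening: 0.0
```

Run:
```python
from h import *
s=ctrl.get_state(); print(s['eef_pos'])
p,d=ctrl.grab_frame("side"); cv2.imwrite("pics/s2.png",cv2.resize(p[130:320,180:400,::-1],(695,600),interpolation=cv2.INTER_CUBIC))
```

```text
[ 0.53241233 -0.0620846   0.09247392]
```

View pics/s2.png

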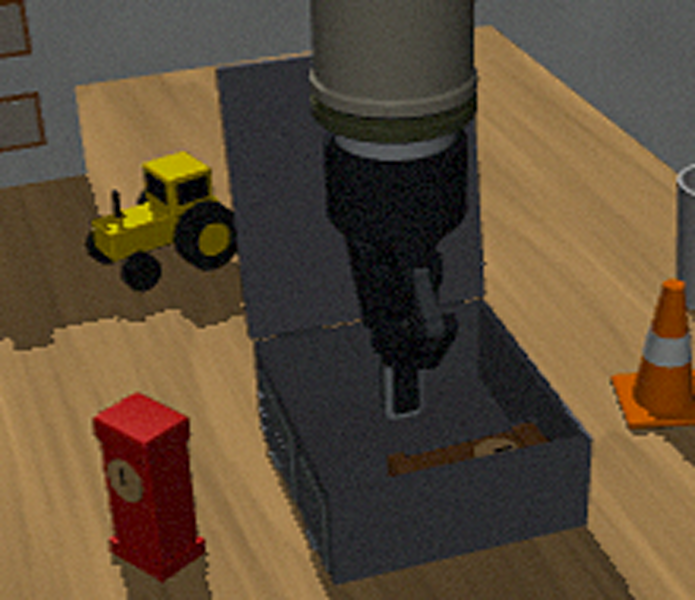

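The pump lies down in the bay, its face at crop (490,450), below the rim. Now above the car.

Emit:
apply_moves(series="0 -0.05 0 0 255;0 -0.1 -0.003 0 255;-0.269 -0.11 -0.006 25 0;-0.269 -0.11 -0.006 25 0;-0.269 -0.11 -0.006 25 0;-0.269 -0.11 -0.006 25 0;-0.269 -0.11 -0.006 25 0;-0.269 -0.11 -0.006 25 0;-0.269 -0.11 -0.006 25 0;-0.269 -0.11 -0.006 25 0")

```text
clock: 4.6
eef_pos: [0.5289, -0.3308, 0.2027]
eef_rot: [-0.602, 0.603, 0.369, -0.37]
contact_force: [-0.1, 1.2, -0.6]
opening: 0.0852
```

Run:
```python
from h import *
s=ctrl.get_state(); print(s['eef_pos'],rot(s).as_matrix().round(4),s['opening'])
m=ctrl.camera_model("wrist")
p,d=ctrl.grab_frame("wrist"); cv2.imwrite("pics/w3.png",p[:,:,::-1])
P=world("wrist",*np.meshgrid(np.arange(640),np.arange(480)),d,m); Z=P[...,2]
b=p.astype(int); blue=(b[...,2]>b[...,0]+40)&(d>0)
for lo in(.012,.04):
    Q=P[blue&(Z>lo)&(Z<.07)]; r=cv2.minAreaRect((Q[:,:2]*1000).astype(np.float32)); print(len(Q),np.median(Q,0),Q[:,2].max(),np.round(r[0],1),np.round(r[1],1),r[2])
print(proj("wrist",s['eef_pos'],m))
p,d=ctrl.grab_frame("top"); cv2.imwrite("pics/t3.png",cv2.resize(p[180:310,220:380,::-1],(738,600),interpolation=cv2.INTER_CUBIC))
P=pts("top",d);v,u=np.mgrid[0:480,0:640]
b=p.astype(int); m=(d>0)&(u>300)&(u<355)&(v>205)&(v<292)&(b[...,0]>b[...,2]+15)
Q=P[m];print('pump',len(Q),np.median(Q,0).round(4),np.percentile(Q[:,2],[5,50,95]),cv2.minAreaRect((Q[:,:2]*1000).astype(np.float32)))
```

```text
[ 0.52892781 -0.33075976  0.20273545] [[ 4.531e-01 -1.000e-03 -8.914e-01]
 [ 8.914e-01 -1.700e-03  4.531e-01]
 [-2.000e-03 -1.000e+00  1.000e-04]] 0.08519473962932822
6515 [ 0.52285923 -0.32779105  0.04422966] 0.04894741204598094 [ 619.1 -309.2] [296.1 138.3] 12.561003684997559
3395 [ 0.53400688 -0.33311286  0.04627067] 0.04894741204598094 [ 536.6 -333.8] [35.9 62.1] 63.0792236328125
[319.41625501 308.87748663]
pump 1581 [ 0.5839 -0.0561  0.0399] [-0.00121939  0.03992769  0.04790587] ((568.3532104492188, -38.640708923339844), (120.0071792602539, 192.2299346923828), 88.34671783447266)
```

View pics/w3.png

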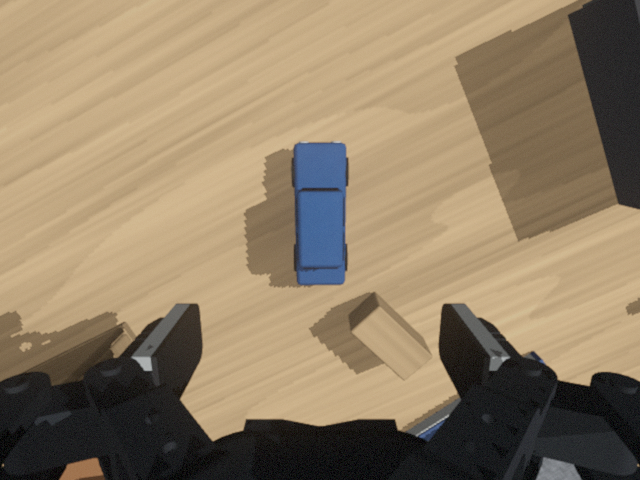

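View pics/t3.png

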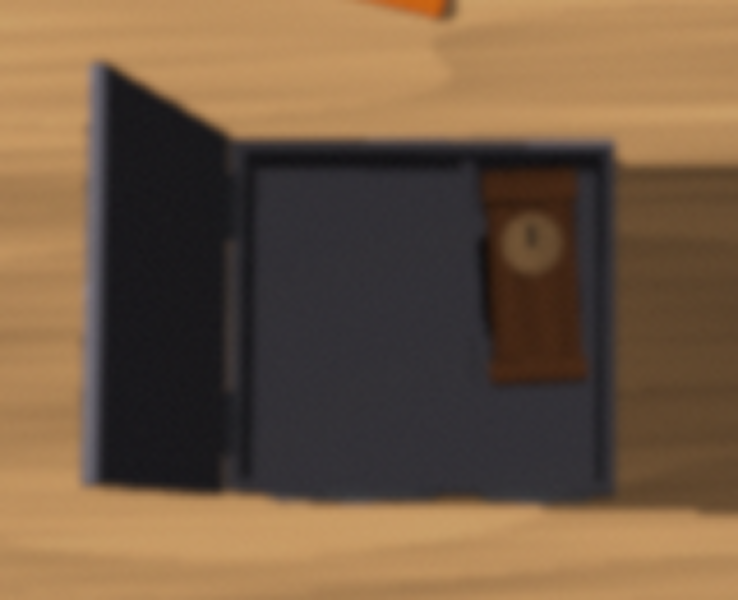

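The pump is flat in the narrow bay (top crop (530,275), its upper face at z≈0.04). The car is seen squarely between the jaws, so I go down to grasp it.

Emit:
apply_moves(series="0.001 0.05 -0.002 0 0;0.001 0.1 -0.002 0 0;0.001 0.14 -0.002 0 0;0.001 0.17 -0.002 0 0;0.001 0.19 -0.002 0 0;0.001 0.197 -0.002 0 0;0.001 0.197 -0.002 0 0;0.001 0.197 -0.002 0 255;0.001 0.197 -0.002 0 255;0.001 0.197 -0.002 0 255;0.001 0.197 -0.002 0 255;0.001 0.197 -0.002 0 255")

```text
clock: 5.9
eef_pos: [0.5329, -0.33, 0.0075]
eef_rot: [-0.601, 0.603, 0.371, -0.37]
contact_force: [0.5, 0.2, 7.5]
opening: 0.0408
```

Emit:
apply_moves(series="0 0 0 0 255;0 0 0 0 255;0 -0.01 0 0 255;0 -0.02 0 0 255;0 -0.03 0 0 255;0 -0.03 0 0 255")

```text
clock: 6.5
eef_pos: [0.5339, -0.3308, 0.0398]
eef_rot: [-0.6, 0.604, 0.371, -0.37]
contact_force: [-0.3, 0.1, -1.6]
opening: 0.0406
```

Run:
```python
from h import *
s=ctrl.get_state(); print(s['eef_pos'],rot(s).as_matrix().round(4),s['opening'],s['contact_force'])
p,d=ctrl.grab_frame("side"); cv2.imwrite("pics/s4.png",cv2.resize(p[300:470,280:480,::-1],(700,595),interpolation=cv2.INTER_CUBIC))
```

```text
[ 0.53389837 -0.33080537  0.03977   ] [[ 0.4505  0.005  -0.8928]
 [ 0.8928 -0.0038  0.4505]
 [-0.0011 -1.     -0.0061]] 0.04063602454558638 [-0.30194206  0.05644688 -1.60492777]
```

View pics/s4.png

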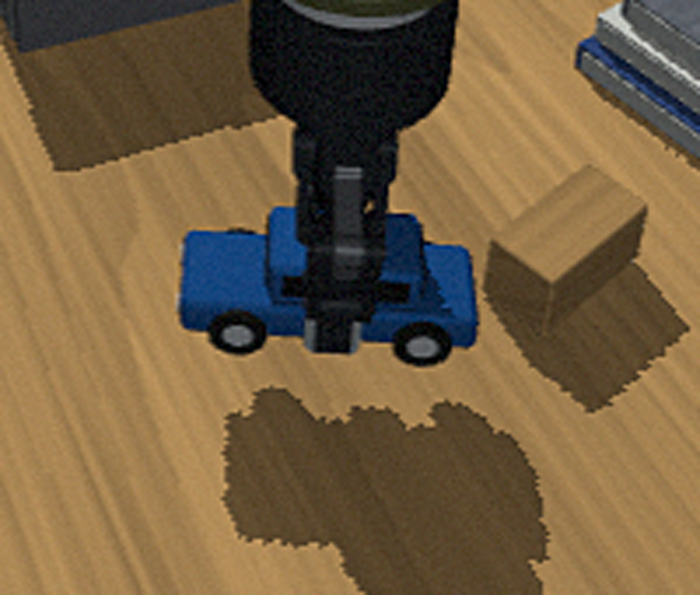

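The car is gripped level across the body; the side crop shows it clear of its shadow at (330,280). Carry it over the wide bay.

Emit:
apply_moves(series="0 -0.04 0 0 255;0 -0.08 0 0 255;0.02 -0.115 0.01 0 255;0.055 -0.12 0.022 -3 255;0.095 -0.12 0.038 -6 255;0.135 -0.12 0.054 -9 255;0.175 -0.12 0.07 -12 255;0.215 -0.12 0.087 -15 255;0.255 -0.12 0.103 -18 255;0.29 -0.12 0.117 -21 255;0.32 -0.12 0.129 -24 255;0.334 -0.12 0.134 -24.5 255")

```text
clock: 7.75
eef_pos: [0.5635, 0.0329, 0.1573]
eef_rot: [-0.507, 0.509, 0.492, -0.491]
contact_force: [0.6, -0.2, -2.5]
opening: 0.0405
```

Emit:
apply_moves(series="0 0 0 0 255;0 0 0 0 255")

```text
clock: 7.95
eef_pos: [0.5633, 0.0321, 0.157]
eef_rot: [-0.507, 0.51, 0.492, -0.491]
contact_force: [1.0, -0.8, -1.9]
opening: 0.0405
```

Run:
```python
from h import *
s=ctrl.get_state(); print(s['eef_pos'],rot(s).as_matrix().round(4),s['opening'],s['contact_force'])
m=ctrl.camera_model("wrist")
p,d=ctrl.grab_frame("wrist"); cv2.imwrite("pics/w5.png",p[:,:,::-1])
P=world("wrist",*np.meshgrid(np.arange(640),np.arange(480)),d,m)
np.save("w5.npy",P)
p,d=ctrl.grab_frame("side"); cv2.imwrite("pics/s5.png",cv2.resize(p[130:320,180:400,::-1],(695,600),interpolation=cv2.INTER_CUBIC))
```

```text
[0.56333278 0.03208158 0.15703353] [[ 0.0342  0.0026 -0.9994]
 [ 0.9994 -0.0022  0.0342]
 [-0.0021 -1.     -0.0027]] 0.04046843907971019 [ 0.97393223 -0.77623076 -1.88790642]
```

View pics/w5.png

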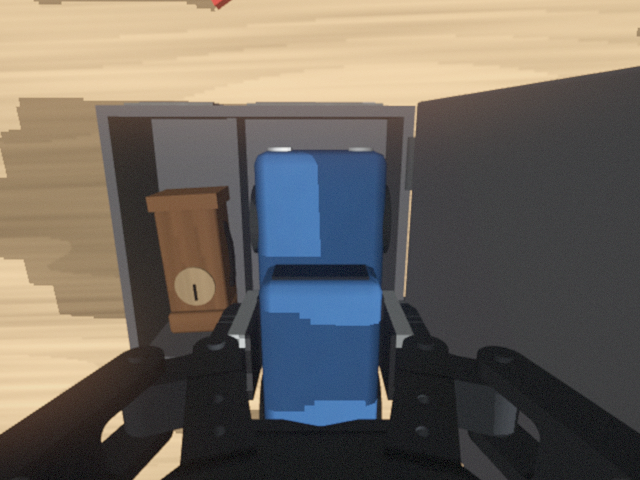

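View pics/s5.png

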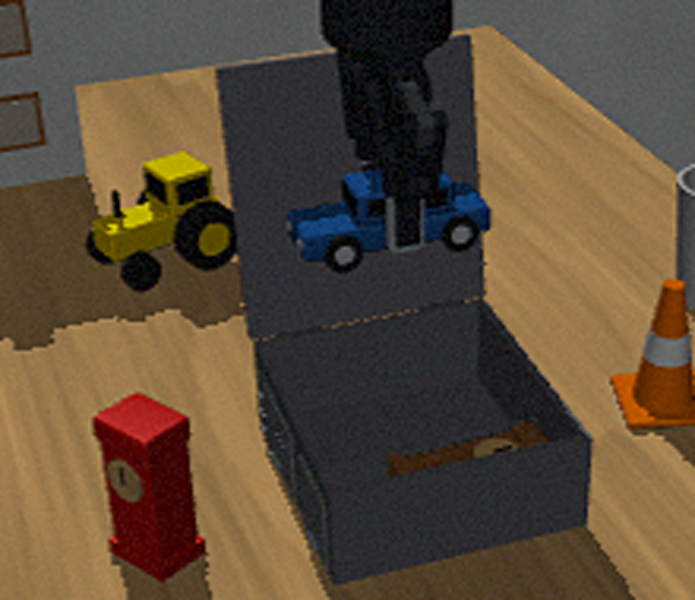

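Run:
```python
from h import *
m=ctrl.camera_model("wrist")
A=onz("wrist",99,107,.066,m);B=onz("wrist",414,107,.066,m);print(A,B)
P=np.load("w5.npy");
Q=P[95:420,90:420].reshape(-1,3);Q=Q[(Q[:,2]>.06)&(Q[:,2]<.072)]; 
Q=Q[Q[:,0]<.52];print(len(Q),Q.min(0),Q.max(0))
mid=(A+B)/2; d=(B-A)/np.linalg.norm(B-A);print('yaw axis',np.degrees(np.arctan2(d[1],d[0])),np.linalg.norm(B-A))
th=np.radians(-2.25);gx=np.array([np.cos(th),np.sin(th)]);gy=np.array([-gx[1],gx[0]])
g=mid[:2]+gx*.082;print('garage c',g,'car bay',g+gy*.033)
```

```text
[ 0.4796033  -0.08986183  0.066     ] [0.48613841 0.08554529 0.066     ]
5446 [ 0.4791699  -0.09208628  0.06000194] [0.51990223 0.08879569 0.071979  ]
yaw axis 87.86632834206263 0.17552880701180731
garage c [ 0.56480764 -0.00537757] car bay [0.56610321 0.02759698]
```

Emit:
apply_moves(series="-0.004 0.02 -0.001 0 255;-0.004 0.045 -0.001 0 255;-0.004 0.07 -0.001 0 255;-0.004 0.09 -0.001 0 255;-0.004 0.105 -0.001 0 255;-0.004 0.117 -0.001 0 255;-0.004 0.124 -0.001 0 255;-0.004 0.129 -0.001 0 255;-0.004 0.133 -0.001 0 255;-0.004 0.136 -0.001 0 255;-0.004 0.137 -0.001 0 255;-0.004 0.137 -0.001 0 255")

```text
clock: 9.25
eef_pos: [0.565, 0.0256, 0.0206]
eef_rot: [-0.508, 0.511, 0.491, -0.49]
contact_force: [0.6, -3.4, -2.0]
opening: 0.0405
```

Run:
```python
from h import *
s=ctrl.get_state(); print(s['eef_pos'],rot(s).as_matrix().round(4),s['opening'],s['contact_force'])
```

```text
[0.5650091  0.02558087 0.0205868 ] [[ 0.0374  0.0038 -0.9993]
 [ 0.9993 -0.003   0.0374]
 [-0.0028 -1.     -0.0039]] 0.040528435791154324 [ 0.6079787  -3.40309686 -2.02676036]
```

Run:
```python
from h import *
p,d=ctrl.grab_frame("side"); cv2.imwrite("pics/s6.png",cv2.resize(p[130:320,180:400,::-1],(695,600),interpolation=cv2.INTER_CUBIC))
p,d=ctrl.grab_frame("wrist"); cv2.imwrite("pics/w6.png",p[:,:,::-1])
print(ctrl.get_state()['contact_force'],ctrl.get_state()['eef_pos'])
```

```text
[ 1.10042429 -2.50760961 -1.79267263] [0.56495493 0.02563965 0.02057136]
```

View pics/s6.png

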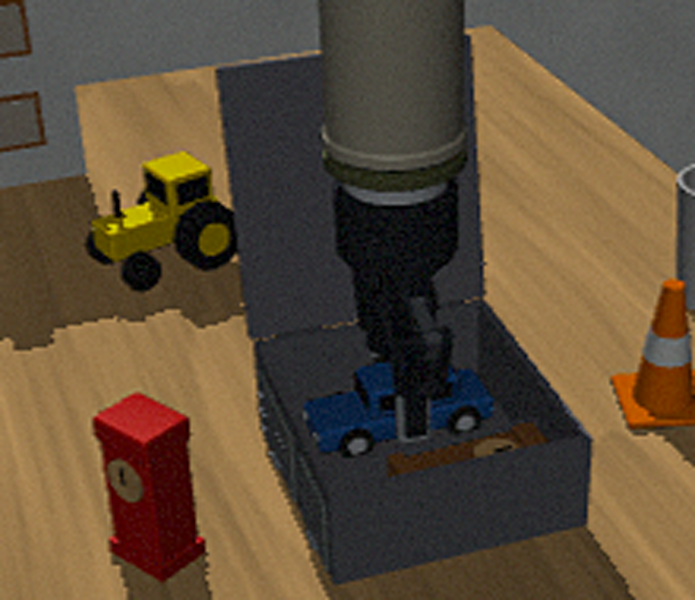

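View pics/w6.png

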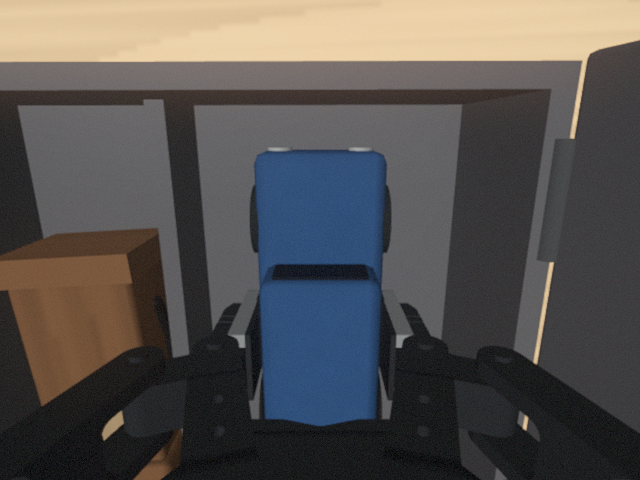

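Emit:
apply_moves(series="-0.003 0.001 0 0 255;-0.003 0.003 0 0 255;-0.003 0.005 0 0 255;-0.003 0.006 0 0 255;-0.003 0.006 0 0 255")

```text
clock: 9.85
eef_pos: [0.5647, 0.0228, 0.0143]
eef_rot: [-0.508, 0.511, 0.491, -0.491]
contact_force: [0.6, 0.1, -3.0]
opening: 0.0407
```

Emit:
apply_moves(series="0 0.001 0 0 255;0 0.002 0 0 255;0 0.002 0 0 255")

```text
clock: 10.15
eef_pos: [0.5649, 0.0229, 0.0134]
eef_rot: [-0.508, 0.511, 0.491, -0.49]
contact_force: [-5.2, -1.4, 10.2]
opening: 0.0408
```

Emit:
apply_moves(series="0 0 0 0 105;0 0 0 0 105;0 0 0 0 105;0 0 0 0 105;0 0 0 0 105")

```text
clock: 10.65
eef_pos: [0.5653, 0.0215, 0.0139]
eef_rot: [-0.508, 0.511, 0.491, -0.49]
contact_force: [-2.2, -5.0, 4.0]
opening: 0.0504
```

Run:
```python
from h import *
p,d=ctrl.grab_frame("wrist"); cv2.imwrite("pics/w7.png",p[:,:,::-1])
s=ctrl.get_state();print(s['contact_force'],s['eef_pos'],s['opening'],rot(s).as_matrix().round(4))
```

```text
[-0.99180705 -5.64441822  3.73446067] [0.56527683 0.02148705 0.01393523] 0.05000580320355268 [[ 0.0384  0.0045 -0.9993]
 [ 0.9993 -0.0032  0.0384]
 [-0.003  -1.     -0.0046]]
```

View pics/w7.png

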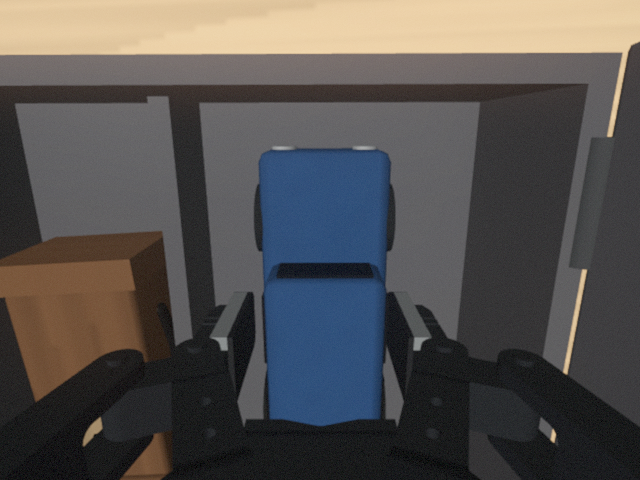

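Emit:
apply_moves(series="0 -0.004 0 0 105;0 -0.01 0 0 105;0 -0.018 0 0 105;0 -0.028 0 0 105;0 -0.038 0 0 105")

```text
clock: 11.2
eef_pos: [0.5653, 0.0218, 0.053]
eef_rot: [-0.507, 0.511, 0.491, -0.49]
contact_force: [0.5, -0.1, 0.7]
opening: 0.0503
```

Run:
```python
from h import *
p,d=ctrl.grab_frame("wrist"); cv2.imwrite("pics/w8.png",p[:,:,::-1])
s=ctrl.get_state();print(s['contact_force'],s['eef_pos'],s['opening'],rot(s).as_matrix().round(4))
```

```text
[ 0.30887498 -0.42760785  2.01127702] [0.5663941  0.02177769 0.05476752] 0.04984649980596996 [[ 0.0383  0.0074 -0.9992]
 [ 0.9993 -0.0025  0.0383]
 [-0.0022 -1.     -0.0075]]
```

View pics/w8.png

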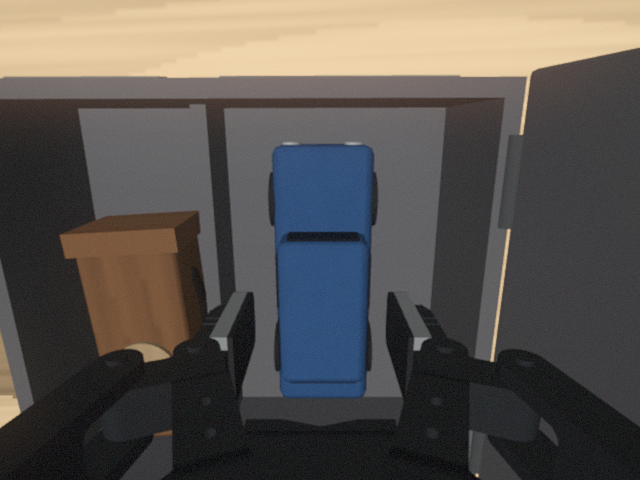

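The car stands on its wheels in the wide bay, free of the jaws (wrist (322,270)). Retreat, then go over behind the roof.

Emit:
apply_moves(series="0 -0.05 0 0 105;0 -0.1 0 0 255;0 -0.15 0 0 255;0 -0.2 0 0 255;0 -0.25 0 0 255;0.05 -0.255 0 0 255;0.1 -0.255 0 0 255;0.15 -0.255 0 0 255;0.195 -0.255 0 0 255;0.195 -0.255 0 0 255;0.195 -0.255 0 0 255")

```text
clock: 12.35
eef_pos: [0.5715, 0.2188, 0.309]
eef_rot: [-0.506, 0.511, 0.492, -0.49]
contact_force: [1.0, -1.0, 0.3]
opening: -0.0
```

Run:
```python
from h import *
s=ctrl.get_state();print(s['contact_force'],s['eef_pos'],s['opening'],rot(s).as_matrix().round(4))
p,d=ctrl.grab_frame("side"); cv2.imwrite("pics/s9.png",cv2.resize(p[30:320,150:450,::-1],(620,600),interpolation=cv2.INTER_CUBIC))
P=pts("side",d);b=p.astype(int);v,u=np.mgrid[0:480,0:640]
reg=lambda u0,u1,v0,v1:(u>u0)&(u<u1)&(v>v0)&(v<v1)
Q=P[reg(265,315,160,225)&(d>0)];Q=Q[np.abs(Q[:,1]-.11)<.05];c=Q.mean(0);n=np.linalg.svd(Q-c,full_matrices=False)[2][2];print('roof',c,n,np.degrees(np.arctan2(n[2],-n[1])) )
p,d=ctrl.grab_frame("top"); cv2.imwrite("pics/t9.png",cv2.resize(p[180:310,220:380,::-1],(738,600),interpolation=cv2.INTER_CUBIC))
P=pts("top",d);b=p.astype(int)
m=(d>0)&reg(265,355,195,295);bl=m&(b[...,2]>b[...,0]+40);br=m&(b[...,0]>b[...,2]+15)&(P[...,2]<.06)&(P[...,2]>.03)
for k,mm in(('car',bl),('pump',br)):
    Q=P[mm];print(k,len(Q),np.median(Q,0).round(4),Q[:,2].max(),cv2.minAreaRect((Q[:,:2]*1000).astype(np.float32)))
```

```text
[ 1.034649   -1.02859315  0.34583397] [0.57152229 0.21876155 0.3089999 ] -4.3861638540038775e-05 [[ 0.0353  0.0069 -0.9994]
 [ 0.9994 -0.0032  0.0353]
 [-0.0029 -1.     -0.007 ]]
roof [0.55866769 0.09980962 0.1504244 ] [-0.03278188 -0.98437071  0.17303077] 9.969494229788644
car 863 [0.5614 0.0229 0.0488] 0.06025168981283154 ((563.559814453125, 23.220529556274414), (37.46648025512695, 114.8801498413086), 88.19258880615234)
pump 966 [ 0.5784 -0.054   0.0421] 0.05689525217749207 ((556.5230102539062, -5.856788635253906), (149.49122619628906, 156.6192169189453), 87.52889251708984)
```

View pics/s9.png

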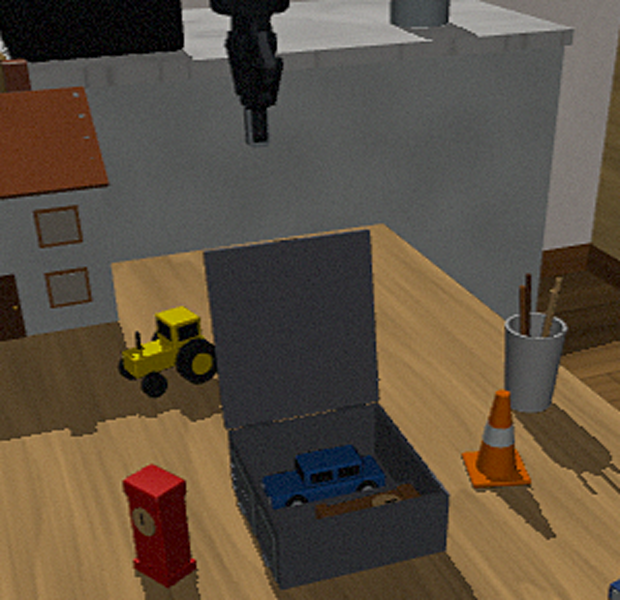

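View pics/t9.png

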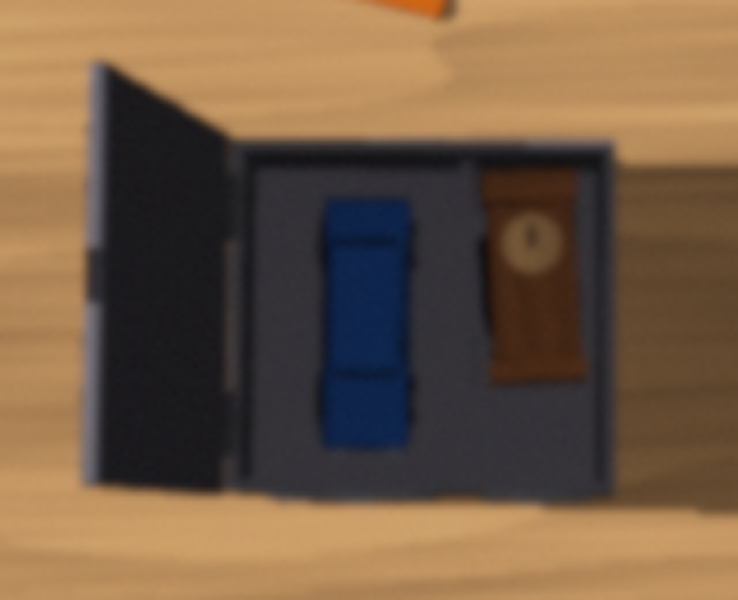

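Car flat and level in the wide bay (top crop (367,320)), pump flat in the narrow bay (530,275), nothing above the rim. The roof is at about 1.74 rad. Now lower the closed fingers behind the roof and push.

Emit:
apply_moves(series="0 0.05 0 0 255;0 0.1 0 0 255;0 0.104 0 0 255;-0.04 0.104 0 0 255;-0.06 0.104 0 0 255;-0.075 0.104 0 0 255;-0.085 0.104 0 0 255;-0.095 0.104 0 0 255;-0.105 0.104 0 0 255;-0.112 0.104 0 0 255;-0.112 0.104 0 0 255")

```text
clock: 13.55
eef_pos: [0.5701, 0.1034, 0.2099]
eef_rot: [-0.507, 0.513, 0.493, -0.487]
contact_force: [-4.5, -0.0, 17.5]
opening: -0.0002
```

Run:
```python
from h import *
s=ctrl.get_state();print(s['contact_force'],s['eef_pos'],rot(s).as_matrix().round(4))
p,d=ctrl.grab_frame("side"); cv2.imwrite("pics/s10.png",cv2.resize(p[30:320,150:450,::-1],(620,600),interpolation=cv2.INTER_CUBIC))
```

```text
[-4.53913278 -0.02394802 17.49891312] [0.57009565 0.10344206 0.20985172] [[ 4.020e-02  1.290e-02 -9.991e-01]
 [ 9.992e-01 -9.000e-04  4.020e-02]
 [-4.000e-04 -9.999e-01 -1.290e-02]]
```

View pics/s10.png

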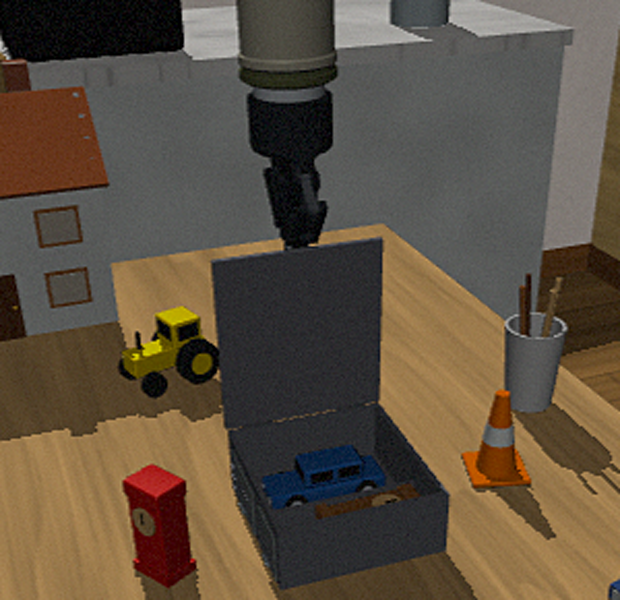

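Something above the fingers rests on the roof's edge (17 N upward), so I lift 22 mm and push with the fingertips only.

Emit:
apply_moves(series="0 -0.012 0 0 255;0 -0.022 0 0 255;0 -0.022 0 0 255;-0.01 -0.021 0 0 255;-0.02 -0.02 0 0 255;-0.03 -0.018 0 0 255;-0.038 -0.015 0 0 255;-0.038 -0.015 0 0 255")

```text
clock: 14.4
eef_pos: [0.568, 0.0633, 0.2242]
eef_rot: [-0.507, 0.514, 0.492, -0.487]
contact_force: [-0.5, -0.1, 0.2]
opening: -0.0001
```

Run:
```python
from h import *
s=ctrl.get_state();print(s['contact_force'],s['eef_pos'],rot(s).as_matrix().round(4))
p,d=ctrl.grab_frame("side"); cv2.imwrite("pics/s11.png",cv2.resize(p[30:320,150:450,::-1],(620,600),interpolation=cv2.INTER_CUBIC))
```

```text
[-0.54611093 -0.08592313  0.18059513] [0.56801462 0.06333505 0.22415893] [[ 0.0429  0.0118 -0.999 ]
 [ 0.9991 -0.0021  0.0429]
 [-0.0016 -0.9999 -0.0119]]
```

View pics/s11.png

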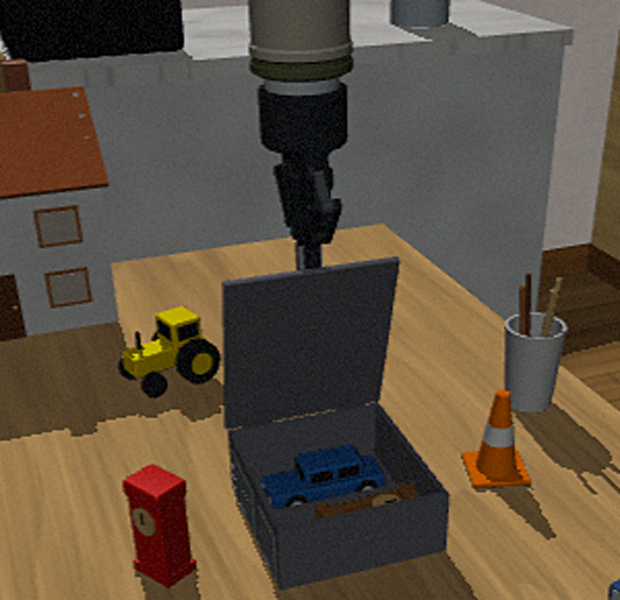

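The roof has passed upright and follows the fingertips. Continue along the arc.

Emit:
apply_moves(series="-0.013 0.004 0 0 255;-0.025 0.009 0 0 255;-0.037 0.015 0 0 255;-0.049 0.022 0 0 255;-0.06 0.03 0 0 255;-0.071 0.039 0 0 255;-0.081 0.049 0 0 255;-0.09 0.06 0 0 255;-0.099 0.071 0 0 255;-0.107 0.084 0 0 255;-0.113 0.096 0 0 255;-0.117 0.109 0 0 255")

```text
clock: 15.65
eef_pos: [0.5643, -0.0534, 0.1143]
eef_rot: [-0.507, 0.514, 0.492, -0.487]
contact_force: [-0.1, -0.0, 1.0]
opening: -0.0001
```

Run:
```python
from h import *
s=ctrl.get_state();print(s['contact_force'],s['eef_pos'],rot(s).as_matrix().round(4))
p,d=ctrl.grab_frame("side"); cv2.imwrite("pics/s12.png",cv2.resize(p[30:320,150:450,::-1],(620,600),interpolation=cv2.INTER_CUBIC))
```

```text
[-0.08702698 -0.03214913  0.95147499] [ 0.56433856 -0.05341795  0.11431508] [[ 0.0424  0.0116 -0.999 ]
 [ 0.9991 -0.0019  0.0423]
 [-0.0014 -0.9999 -0.0117]]
```

View pics/s12.png

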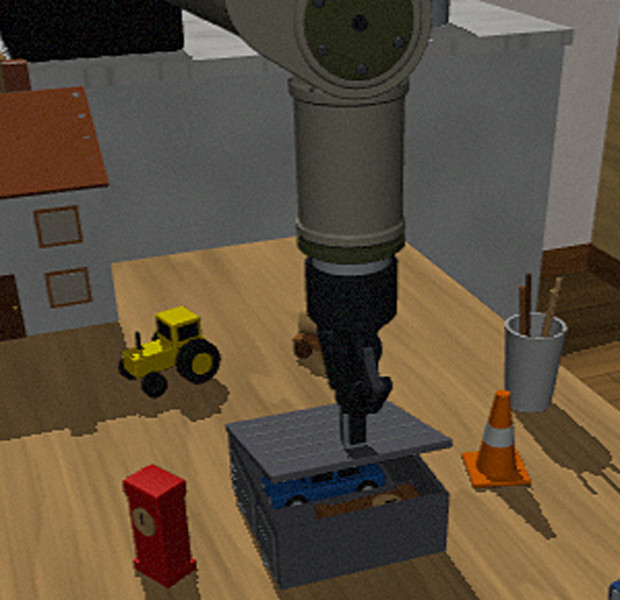

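Nearly shut; press the last of it down.

Emit:
apply_moves(series="-0.003 0.01 0 0 255;-0.005 0.02 0 0 255;-0.007 0.03 0 0 255;-0.008 0.037 0 0 255;-0.008 0.04 0 0 255;-0.008 0.042 0 0 255;-0.008 0.043 0 0 255;-0.008 0.043 0 0 255")

```text
clock: 16.5
eef_pos: [0.5632, -0.0619, 0.0735]
eef_rot: [-0.508, 0.513, 0.492, -0.486]
contact_force: [-22.6, 4.4, 46.6]
opening: -0.0
```

Emit:
apply_moves(series="0 -0.005 0 0 255;0 -0.03 0 0 255;0 -0.08 0 0 255;0 -0.13 0 0 255;0 -0.18 0.03 0 255;-0.05 -0.2 0.08 0 255;-0.1 -0.2 0.1 0 255;-0.15 -0.2 0.1 0 255;-0.2 -0.2 0.1 0 255;-0.2 -0.2 0.1 0 255")

```text
clock: 17.5
eef_pos: [0.451, -0.2617, 0.273]
eef_rot: [-0.509, 0.515, 0.491, -0.485]
contact_force: [0.3, 0.9, 0.0]
opening: -0.0
```

Run:
```python
from h import *
s=ctrl.get_state();print(s['contact_force'],s['eef_pos'])
p,d=ctrl.grab_frame("side"); cv2.imwrite("pics/s13.png",p[:,:,::-1])
p,d=ctrl.grab_frame("top"); cv2.imwrite("pics/t13.png",p[:,:,::-1])
P=pts("top",d);v,u=np.mgrid[0:480,0:640]
m=(d>0)&(u>262)&(u<355)&(v>203)&(v<290)
Q=P[m];Q=Q[(Q[:,2]>.05)&(Q[:,2]<.12)];c=Q.mean(0);n=np.linalg.svd(Q-c,full_matrices=False)[2][2];n*=np.sign(n[2]);print(len(Q),c,n,np.percentile(Q[:,2],[2,50,98]))
for a,b in((-.08,-.06),(-.02,.02),(.06,.085)):
    print(a,np.median(Q[(Q[:,1]>a)&(Q[:,1]<b)][:,2]))
```

```text
[0.30562987 0.91649902 0.04451104] [ 0.45095369 -0.26174956  0.27301769]
6824 [ 0.56238816 -0.00412818  0.07532184] [-1.87218000e-03  2.82311494e-05  9.99998247e-01] [0.07026344 0.07541156 0.08018284]
-0.08 0.0755213913765753
-0.02 0.07540138490609889
0.06 0.07536401927188063
```

View pics/s13.png

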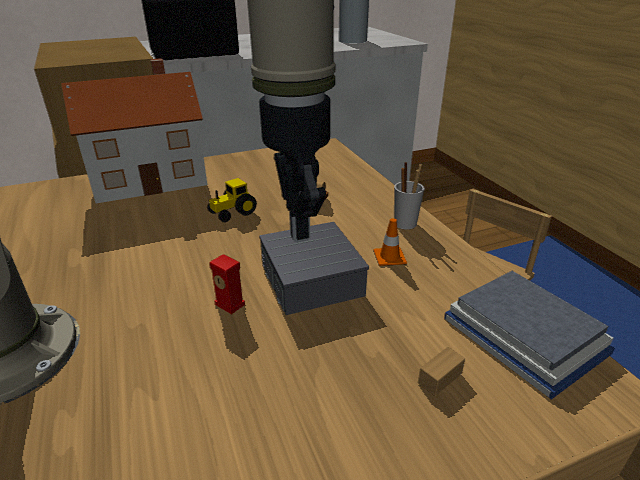

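View pics/t13.png

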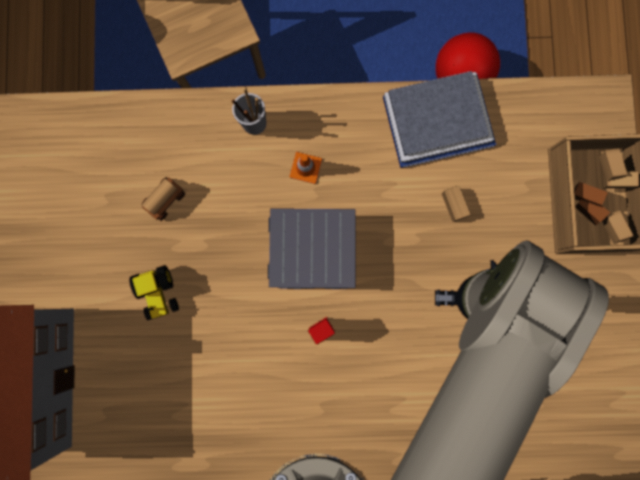

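The roof is shut and level across its whole width (side (315,250), top (312,248)), the other toys are where they began, and the arm is clear.

```bash
python3 -c "
from rig import ctrl
print(ctrl.sign_off())"
```

```text
the job is handed in; nothing more can be done
None
```

The toy garage is packed and handed in after about 17.6 s on the clock, well inside the 62 s limit.

- **Pump:** I tipped the brown pump over at its head, and it lay flat in the narrow bay with its upper face at about 0.042 m, below the rim. The red look-alike was left alone.
- **Car:** I gripped it across the body, set it down in the wide bay and let go only once the floor pushed back (about 10 N upward). It stood level on its wheels and clear of the jaws.
- **Roof:** I pushed it over and down with the closed fingertips. In the last check its top measured 0.0754 m at the free edge, the middle and the hinge side. That is 1.4 mm above the nominal 0.074 m, within camera error, and level.
- **Other toys:** all looked unmoved in the final top picture, and the arm was clear and touching nothing.

Some forces were higher than I intended:

- **Roof push:** on the first try, part of the gripper above the fingertips rested on the roof's edge at about 17 N. I lifted 22 mm and carried on with the fingertips only.
- **Final press:** the state read about 47 N upward and 23 N sideways. I take this as fingertip contact only, under the 120 N wrist limit, but I did not confirm that nothing else was touching.
- **Car lowering:** a sideways force of up to about 6 N appeared while lowering and releasing the car. I did not find its cause, though it was gone once I lifted away.

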